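# Feel a gap with a taper gauge

## Robot

A 7-joint arm with a two-finger parallel gripper is mounted at the origin on a cart in front of the work surface, level with it; the furniture and walls round the work are solid. World frame = base frame: x ahead of the robot, y to its left, z up, the work surface at z = 0. Lengths are in m, angles in rad, forces in N, time in s.
With the tool pointing down it reaches from about 0.4 to 0.85 m from the base axis. Payload 10.4 kg.
Tool frame: the origin (TCP) lies on the front face of the gripper's body, between the roots of the fingers; the fingertips stand 73 mm ahead of it and the grasp point (between the pads) lies 54 mm ahead of it; x points along the fingers, y is the direction in which the jaws open and shut, and the axes are right-handed (so a half turn about x gives the same grasp; the last joint's range is limited). The gripper opens to 85 mm and grips with 20 to 120 N. Pads are 22 mm wide; open, the fingers measure 114 mm over their backs; the gripper's body (76 mm by 85 mm) begins 54 mm behind the grasp point. The pads swing forward as they close: fully open they stand 13 mm farther back than shut.
Start: joints at [1.109, 0.332, -0.065, 1.46, 0.022, 1.35, -0.088], TCP at [0.266, -0.566, 0.304] pointing down, gripper open.
Joint ranges: [-2.6, 2.6], [-0.5, 2.12], [-1.47, 1.34], [0.16, 2.42], [-1.27, 4.41], [0.06, 2.06], [-2.6, 2.6]. Speed limits (rad/s): [2.22, 2.22, 2.79, 2.79, 3.14, 3.14, 3.14].

## Interface

Orientations are given as a unit quaternion [x, y, z, w].
In Python, from workcell import manip gives the robot as it stands. The module is installed in compiled form; this text tells all that it offers.
- The arm moves only by the tool arm_command, never from a script. Its argument "moves" is a list that holds one entry, the list of rows, each a list of 5 numbers: the closure, from 0 (fully open) to 1 (shut), then the shift along the tool's x, y, z in units of 25 mm (1.0 is 25 mm), then the turn about the tool's x in degrees. A call has 1 to 12 rows; each row shifts and turns the commanded pose from where the row before left it, along the tool's axes as they then stand; what a row does not reach is not made up. A row lasts 1/12 s, in which the tool goes at most 41.7 mm and 7.16 degrees, less where a joint would pass 70% of its speed; a pose out of reach is approached as far as the arm can. A call is refused whole if a number of a shift passes 1 or a number of a turn 7.16, either way. A call with a gripper value outside its range is refused whole. The fingers move at their own pace and stop on an object; "force" is the grip in N (left out, the last holds). Time passes only in rows, so rows that do not move let the fingers close. It gives the time, the measured TCP pose, the force and the opening at its end, in the units of the state.
- manip.get_obs(): the state, without advancing time (a new reading comes with each control period).
- manip.camera(name): name is "scene" or "top" or "wrist"; returns the picture (384x512x3 uint8, red, green, blue); there is no depth.
- manip.camera_info(name): a dict with "vfov" (degrees; the focal length in pixels is half the picture's height over the tangent of half this angle, whatever the lens; pixels are square), "cx", "cy" (the principal point, pixels), "pose" (4x4, takes a point from camera to world coordinates). Camera axes: x right, y down, z forward; pixel columns grow to the right and rows downward; lengths in m; the calibration is good to about 2 mm. The wrist camera is an equidistant fisheye: a pixel r from the principal point sees the ray r / f radians off the axis. A picture is of the moment at which its call begins: read the wrist's pose just before it. camera_info takes no time and is no camera call; for the wrist camera it gives the pose at the moment of the call.
- manip.hand_in(): hands the job in, once; it reports no verdict.
Trained networks look in the newest picture that a camera, given by its name, has taken for a name from the list of things; names that differ only in an ending like _2 or _b are one class to them, and where a whole thing is asked for, a point or a joint stands for the part that bears it (a point fixed in the world has none). Each returns a list of dicts, best first, with "confidence" (0 to 1); they miss things now and then, are a little off and sometimes report something else, mostly with a low value. They report only what shows in the picture. A call takes as long as a camera call.
- manip.regions_of(query, camera): "mask" (384x512 bool, what is visible of it) and "rect" ([left, top, right, bottom] in pixels, round what is visible of it).
- manip.pinpoint(query, camera): "pixel" ([row, column] in pixels: a listed point, or the origin of a listed thing).
The state is a dict: "clock": time; "joint_pos": joint angles; "joint_velocities": joint speeds; "tau": joint torques, N m; "position": TCP position; "ee_rot": TCP orientation; "ft_force": force on the tool from outside, world axes, zero at the start; "torque": the same for the moment, N m; "grip_width": opening from 0.0 (shut) to 1.0 (fully open).
Only numpy, scipy, OpenCV 4.12 (cv2) and the standard library are available. Lean on these libraries where they do the work, as an engineer would, in place of code of your own. Each camera call takes 0.05 s, during which the arm holds its last target.

## Task

Take the taper gauge by its handle block and slide it, tip first and flat on the base plate of the comparator stand, straight into the gap under the spring plunger until you feel a light but definite drag. Stop there without forcing it, let go, and leave the gauge lying flat and lightly wedged, so that it is just lifting the plunger and its graduations can be read. Do not disturb the other things on the bench.

Things in the scene. Friction and masses are not known exactly. Their poses are not given: they have to be found in the camera images.
- gauge_grip (a point): Centre of the handle block of the loose taper gauge. The aluminium block is 44 (x) x 22 (y, grip across it) x 42 mm high; this point is 21 mm above the gauge's flat underside, on which it lies on the bench. The steel blade, 18 mm wide, runs from the block along the gauge's own +x, its tip 140 mm ahead of this point. z up.
- gauge_tip (a point): Tip of the gauge's blade at its underside, mid-width; axes as gauge_grip. The blade is flat below; its top rises evenly from 4 mm thick at the tip to 16 mm thick 100 mm back from the tip (6 mm in 50 mm), then stays 16 mm thick up to the block.
- taper_gauge: The taper gauge itself (about 160 g); origin at its underside, below the handle block's centre; x to the tip, z up.
- stand: Comparator stand, fixed: dark base plate 220 x 100 mm, flat top at z = +16 mm, from 190 mm before (stand's -x) to 30 mm behind its origin, which is on the bench right below the plunger. The gauge goes in along the stand's +x over its line y = 0. A 19 mm column (34 mm foot) at y = -37 mm carries a bracket 24 mm wide in x over the origin (y -54 to +13 mm). All below 75 mm.
- gap_floor (a point): Point on top of the base plate right below the plunger; axes as the stand. The gap between plate and resting plunger differs each time, anything from 6.5 to 13.2 mm, and is not told: it must be felt.
- plunger (a joint): Lift of the spring plunger (steel pin 16 mm across, ball end) straight up from rest (0), in m; travel 6 mm. It presses down with 0.5 N plus 8 N per mm of lift. The push needed to slide the oiled blade on (the drag) is 0.3 to 0.6 times that, plus rubbing if the gauge is pressed on the plate. A light drag is a push of about 3 N; the gauge does not slide back when let go.
- tape_roll: Bystander: tape roll, 64 mm across, 18 mm high; origin at the centre of its underside. Leave it alone.
- epoxy_puck: Bystander: dark round puck, 40 mm across, 22 mm high; origin at the centre of its underside. Leave it alone.
- marker: Bystander: marker pen, 137 mm long, 17 mm thick; origin at the centre of its underside. Leave it alone.
- stopper_1: Bystander: rubber stopper, 30 mm across, 27 mm high; origin at the centre of its underside. Leave it alone.
- spanner: Bystander: open spanner, 181 x 30 x 7 mm; origin at the centre of its underside. Leave it alone.
- dish_1: Bystander: white weighing dish, 68 mm across, 15 mm high; origin at the centre of its underside. Leave it alone.

How it is judged:
By the outcome, as a careful person would: the job done as asked, in the order asked, and still so for the second after the job is handed in, with the robot touching nothing.
It also fails if it takes over 58 s, if anything falls off the work surface, if the arm or the gripper's body presses on something with over 40 N, if the wrist force passes 120 N, or if a joint passes its speed limit or range.

## Working session

There is one attempt and no reset: what is moved stays moved. The work goes in short steps, Python scripts to look and compute and a tool call to move; the robot and the scene stay as the last step left them, time stands still between calls to the robot, and variables do not carry over. Pictures are saved under pics/ and viewed, and the job is handed in when it is done.

Besides the shell and the picture viewer there is one more tool, called after ">>>" as name([rows], argument=value, ...), one row to a line, values as JSON. arm_command: Moves the arm, as the interface text tells. Its arguments: {"type":"object","properties":{"moves":{"type":"array","items":{"type":"array","items":{"type":"array","items":{"type":"number"}}}},"force":{"type":"number"}},"required":["moves"]}

```bash
mkdir -p pics; ls
cat > h.py <<'E'
import numpy as np, cv2
from workcell import manip
def ray(info,px,fish=False,shape=(384,512)):
    f=shape[0]/2/np.tan(np.radians(info['vfov'])/2)
    u=(px[1]-info['cx'])/f; v=(px[0]-info['cy'])/f
    if fish:
        r=np.hypot(u,v); s=np.sin(r)/r if r>1e-9 else 1
        d=np.array([u*s,v*s,np.cos(r)])
    else: d=np.array([u,v,1.0])
    P=np.array(info['pose']); return P[:3,3],P[:3,:3]@d
def onz(info,px,z,fish=False):
    o,d=ray(info,px,fish); return o+d*(z-o[2])/d[2]
def proj(info,p,fish=False):
    P=np.array(info['pose']); c=P[:3,:3].T@(np.array(p)-P[:3,3]); f=192/np.tan(np.radians(info['vfov'])/2)
    if fish:
        th=np.arctan2(np.hypot(c[0],c[1]),c[2]); k=th/np.hypot(c[0],c[1])*f
    else: k=f/c[2]
    return np.array([info['cy']+c[1]*k,info['cx']+c[0]*k])
def snap(n,fn):
    i=manip.camera_info(n); im=manip.camera(n); cv2.imwrite('pics/'+fn,im[:,:,::-1]); return i,im
E
python3 - <<'E'
from h import *
o=manip.get_obs(); print(o)
for n in ['scene','top','wrist']:
    i,im=snap(n,n+'0.png'); print(n,i)
a,b,c=[cv2.imread(f'pics/{n}0.png') for n in ['scene','top','wrist']]
E
```

```text
pics
{'clock': 0.0, 'joint_pos': array([ 1.1093858 ,  0.33287575, -0.06468817,  1.46097376,  0.02160234,
        1.34987451, -0.08850583]), 'joint_velocities': array([-0.00067013,  0.00071456, -0.00100079,  0.00190281,  0.00157355,
        0.0007872 ,  0.0015349 ]), 'tau': array([-7.05540697e-04, -6.25448298e+01,  4.88849112e-02, -3.91612315e+01,
        1.62387360e-02,  9.90672503e-03,  7.26992994e-05]), 'position': array([ 0.26541402, -0.56553825,  0.30309791]), 'ee_rot': array([-0.69001925, -0.15439218,  0.69029031, -0.15341373]), 'ft_force': array([-1.04884531, -0.4025137 ,  0.05352478]), 'torque': array([-0.02504813,  0.05067554, -0.0408971 ]), 'grip_width': 1.0032870823360718}
scene {'vfov': 49.049097519227686, 'cx': 260.42246008677137, 'cy': 183.8720577037904, 'pose': array([[-0.81098932, -0.28080241,  0.51327023, -0.05827516],
       [-0.58498967,  0.40288539, -0.70389662,  0.89797104],
       [-0.00913321, -0.87111042, -0.49100226,  0.68932025],
       [ 0.        ,  0.        ,  0.        ,  1.        ]])}
top {'vfov': 48.693477452761734, 'cx': 253.84346432578312, 'cy': 185.72332521168732, 'pose': array([[-1.02104925e-03, -9.84572119e-01,  1.74976286e-01,
         3.48002844e-01],
       [-9.99998537e-01,  7.65152329e-04, -1.52992220e-03,
        -1.03380129e-02],
       [ 1.37243522e-03, -1.74977592e-01, -9.84571459e-01,
         1.51154670e+00],
       [ 0.00000000e+00,  0.00000000e+00,  0.00000000e+00,
         1.00000000e+00]])}
wrist {'vfov': 65.70646984690485, 'cx': 255.2508381218491, 'cy': 188.96443461569146, 'pose': array([[ 0.42617522, -0.86699385, -0.25825636,  0.32989666],
       [-0.90463939, -0.40891348, -0.12007226, -0.53555602],
       [-0.0015026 ,  0.28480069, -0.95858558,  0.37347139],
       [ 0.        ,  0.        ,  0.        ,  1.        ]])}
```

View pics/scene0.png

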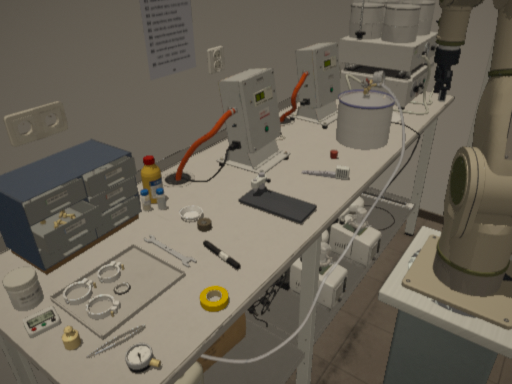

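View pics/top0.png

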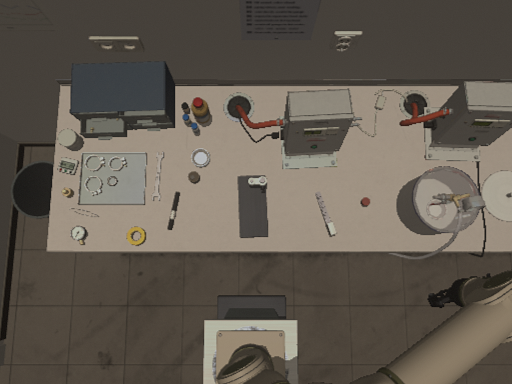

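Run:
```python
from h import *
for n in ['top','scene']:
    i=manip.camera_info(n)
    for q,z in [('gauge_grip',.021),('gauge_tip',0),('taper_gauge',0),('stand',0),('gap_floor',.016),('tape_roll',0),('epoxy_puck',0),('marker',0),('stopper_1',0),('spanner',0),('dish_1',0)]:
        if n=='scene' and q in('tape_roll','epoxy_puck'): continue
        for r in manip.pinpoint(q,n)[:2]:
            print(n,q,round(r['confidence'],2),np.round(r['pixel'],1),np.round(onz(i,r['pixel'],z)[:2],4))
print(manip.get_obs()['clock'])
```

```text
top gauge_grip 0.58 [226.6 330.2] [ 0.467  -0.2804]
top gauge_tip 0.82 [192.4 316.6] [ 0.592  -0.2391]
top taper_gauge 0.86 [228.3 328.3] [ 0.4627 -0.2773]
top stand 0.88 [183.2 251.6] [ 0.6259 -0.0046]
top gap_floor 0.65 [184.2 251.8] [ 0.6193 -0.0053]
top gap_floor 0.29 [229.3 329.9] [ 0.4579 -0.28  ]
top tape_roll 0.54 [233.4 136.5] [0.4452 0.4036]
top epoxy_puck 0.7 [180.8 193.6] [0.6349 0.2057]
top marker 0.62 [208.1 176.4] [0.5354 0.2649]
top stopper_1 0.64 [233.3 137.8] [0.4456 0.399 ]
top stopper_1 0.54 [204.4 363.3] [ 0.5482 -0.4057]
top spanner 0.68 [229.7 329.2] [ 0.4577 -0.2803]
top spanner 0.47 [172.6 155.8] [0.6654 0.3438]
top dish_1 0.48 [159.1 198.8] [0.7157 0.1886]
scene gauge_grip 0.6 [169.4 343. ] [ 0.467  -0.3042]
scene gauge_tip 0.69 [171.9 303. ] [ 0.5898 -0.245 ]
scene taper_gauge 0.76 [175.6 343.9] [ 0.4604 -0.3017]
scene taper_gauge 0.17 [167.8 341.3] [ 0.494  -0.3498]
scene stand 0.59 [196.7 257.7] [ 0.621  -0.0182]
scene gap_floor 0.72 [191.6 256.3] [ 0.6272 -0.0196]
scene gap_floor 0.59 [225.1 205.6] [0.6341 0.2094]
scene marker 0.52 [252.9 218. ] [0.5396 0.2676]
scene marker 0.18 [252. 167.] [0.6506 0.3413]
scene stopper_1 0.49 [157.5 333.8] [ 0.5546 -0.4101]
scene spanner 0.84 [251.1 168.8] [0.6495 0.3359]
scene dish_1 0.56 [211.5 191.6] [0.7329 0.1644]
1.15
```

```bash
cat >> h.py <<'E'
from scipy.spatial.transform import Rotation as R
def plan(target,yaw_axis=None):
    """world TCP target -> tool-axis shift in 25mm units (current axes); also turn about x to bring tool y to +-yaw_axis"""
    o=manip.get_obs(); M=R.from_quat(o['ee_rot']).as_matrix()
    d=np.array(target)-o['position']; out=M.T@d/0.025
    print('clock',round(o['clock'],2),'pos',np.round(o['position'],4),'ft',np.round(o['ft_force'],2),'w',round(o['grip_width'],3))
    print('tool x',np.round(M[:,0],4),'y',np.round(M[:,1],4),'z',np.round(M[:,2],4))
    print('shift units',np.round(out,3))
    if yaw_axis is not None:
        a=M.T@np.array([*yaw_axis,0.]); t=np.degrees(np.arctan2(a[2],a[1])); t=(t+90)%180-90; print('turn',round(t,2))
E
python3 - <<'E'
from h import *
i=manip.camera_info('top')
for q,z in [('stand',.016),('taper_gauge',.01)]:
    r=manip.regions_of(q,'top')[0]; m=r['mask'].astype(np.uint8); print(q,r['confidence'],r['rect'],m.sum())
    pts=np.argwhere(m); w=np.array([onz(i,p,z)[:2] for p in pts]).astype(np.float32)
    print(cv2.minAreaRect(w))
th=np.radians(18)
plan([.51,-.27,.25],[-np.sin(th),np.cos(th)])
E
```

```text
stand 0.62 [238.9, 175.5, 264.9, 239.8] 1498
((0.5415141582489014, -0.005095403641462326), (0.21909892559051514, 0.09828449785709381), 2.50485897064209)
taper_gauge 0.61 [314.7, 192.3, 337.2, 235.3] 290
((0.5163851976394653, -0.26393795013427734), (0.1588335931301117, 0.02836434543132782), 18.695858001708984)
clock 1.25 pos [ 0.2656 -0.5658  0.3039] ft [0.93 0.66 0.25] w 1.0
tool x [ 0. -0. -1.] y [ 4.248e-01 -9.053e-01  1.000e-04] z [-0.9053 -0.4248 -0.    ]
shift units [  2.157  -6.557 -13.878]
turn 7.14
```

View pics/wrist0.png

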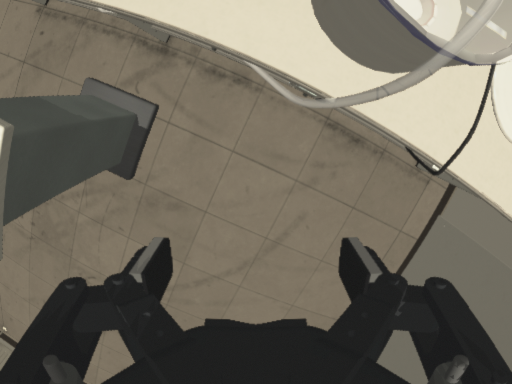

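>>> arm_command([
  [[0,0,-0.5,-1,0.6],[0,0,-0.5,-1,0.6],[0,0,-0.5,-1,0.6],[0,0,-0.5,-1,0.6],[0,0,-0.5,-1,0.6],[0,0,-0.5,-1,0.6],[0,0,-0.5,-1,0.6],[0,0,-0.5,-1,0.6],[0,0,-0.5,-1,0.6],[0,0,-0.5,-1,0.6],[0,0,-0.5,-1,0.6],[0,0,-0.5,-1,0.6]],
], force=30)

```text
clock: 2.25
position: [0.4888, -0.314, 0.3041]
ee_rot: [0.699, 0.11, -0.698, 0.11]
ft_force: [-0.2, -0.8, -0.1]
grip_width: 1.0
```

Run:
```python
from h import *
th=np.radians(18.7)
plan([.48,-.28,.25],[-np.sin(th),np.cos(th)])
```

```text
clock 2.25 pos [ 0.4888 -0.314   0.3041] ft [-0.23 -0.84 -0.1 ] w 1.0
tool x [ 3.e-04 -3.e-04 -1.e+00] y [ 3.074e-01 -9.516e-01  3.000e-04] z [-9.516e-01 -3.074e-01 -2.000e-04]
shift units [ 2.164 -1.404 -0.082]
turn -0.8
```

>>> arm_command([
  [[0,0.7,-0.45,0,0],[0,0.7,-0.45,0,0],[0,0.7,-0.45,0,0],[0,0,0,0,0],[0,0,0,0,0]],
])

```text
clock: 2.67
position: [0.4775, -0.2829, 0.2514]
ee_rot: [-0.698, -0.111, 0.699, -0.11]
ft_force: [1.2, -0.6, -0.7]
grip_width: 1.002
```

Run:
```python
from h import *
i,im=snap('wrist','w1.png')
for q,z in [('gauge_grip',.021),('gauge_tip',0),('taper_gauge',0)]:
    for r in manip.pinpoint(q,'wrist')[:2]:
        print(q,round(r['confidence'],2),np.round(r['pixel'],1),np.round(onz(i,r['pixel'],z,True)[:2],4))
th=np.radians(18.7)
plan([.465,-.283,.25],[-np.sin(th),np.cos(th)])
```

```text
gauge_grip 0.62 [185.  249.6] [ 0.4624 -0.2818]
gauge_tip 0.92 [ 56.1 251.1] [ 0.5924 -0.241 ]
taper_gauge 0.69 [183.2 249.4] [ 0.4585 -0.2823]
clock 2.87 pos [ 0.4781 -0.2841  0.2527] ft [ 0.65 -0.56  0.35] w 1.0
tool x [ 0.0018 -0.0012 -1.    ] y [ 0.3071 -0.9517  0.0017] z [-0.9517 -0.3071 -0.0014]
shift units [ 0.109 -0.202  0.487]
turn -0.82
```

View pics/w1.png

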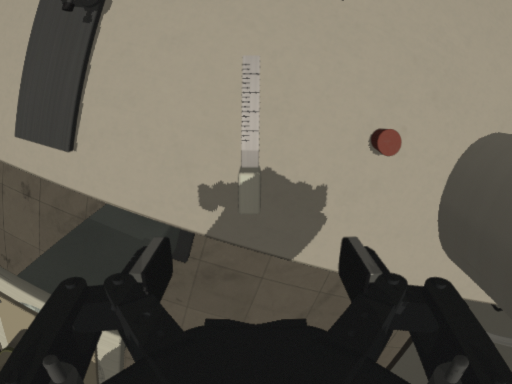

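Run:
```python
from h import *
i=manip.camera_info('wrist')
im=cv2.imread('pics/w1.png'); c=cv2.resize(im[40:225,205:295],None,fx=4,fy=3.2,interpolation=cv2.INTER_CUBIC); c=cv2.resize(im[40:225,205:295],None,fx=3.2,fy=3.2,interpolation=cv2.INTER_CUBIC); cv2.imwrite('pics/w1c.png',c)
for p in [(172,239.5),(172,260),(213,239.5),(213,260)]: print(p,np.round(onz(i,p,.042,True),4))
print(np.round(onz(i,(57,251),.004,True),4))
for g in [(.4605,-.2825)]:
    print(proj(i,[*g,.021],True))
```

```text
(172, 239.5) [ 0.4785 -0.2686  0.042 ]
(172, 260) [ 0.4846 -0.2875  0.042 ]
(213, 239.5) [ 0.4378 -0.2811  0.042 ]
(213, 260) [ 0.4442 -0.3008  0.042 ]
[ 0.5924 -0.2431  0.004 ]
[187.16378096 248.01957015]
```

View pics/w1c.png

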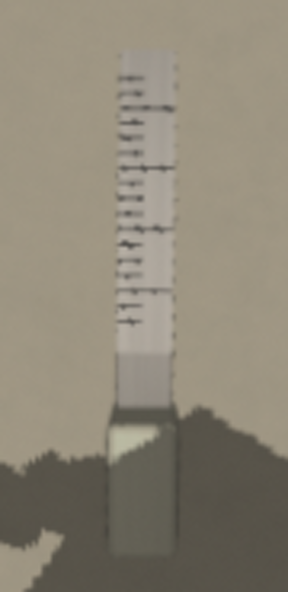

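Run:
```python
from h import *
th=np.radians(17.5)
plan([.460,-.284,.082],[-np.sin(th),np.cos(th)])
```

```text
clock 2.87 pos [ 0.4781 -0.2841  0.2527] ft [ 0.65 -0.56  0.35] w 1.0
tool x [ 0.0018 -0.0012 -1.    ] y [ 0.3071 -0.9517  0.0017] z [-0.9517 -0.3071 -0.0014]
shift units [ 6.829 -0.237  0.699]
turn 0.38
```

>>> arm_command([
  [[0,0.5,-0.12,0.35,0.4],[0,0.7,-0.12,0.35,0],[0,0.7,0,0,0],[0,0.7,0,0,0],[0,0.7,0,0,0],[0,0.7,0,0,0],[0,0.7,0,0,0],[0,0.7,0,0,0],[0,0,0,0,0],[0,0,0,0,0]],
])

```text
clock: 3.7
position: [0.4592, -0.2831, 0.1166]
ee_rot: [-0.699, -0.108, 0.699, -0.107]
ft_force: [0.1, 0.6, 0.7]
grip_width: 1.005
```

Run:
```python
from h import *
i,im=snap('wrist','w2.png')
plan([.460,-.284,.082])
```

```text
clock 3.75 pos [ 0.4597 -0.2832  0.1175] ft [ 0.31 -0.89  0.66] w 1.002
tool x [ 1.e-03 -6.e-04 -1.e+00] y [ 3.010e-01 -9.536e-01  9.000e-04] z [-9.536e-01 -3.010e-01 -8.000e-04]
shift units [ 1.42   0.032 -0.   ]
```

View pics/w2.png

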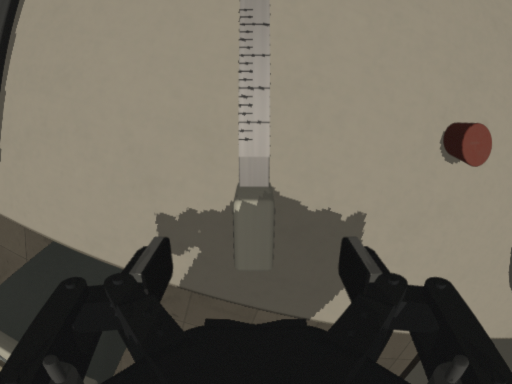

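>>> arm_command([
  [[0,0.7,0,0,0],[0,0.7,0,0,0],[0,0,0,0,0],[0,0,0,0,0]],
])

```text
clock: 4.08
position: [0.4595, -0.2829, 0.0823]
ee_rot: [0.699, 0.108, -0.699, 0.108]
ft_force: [0.0, -0.7, 1.1]
grip_width: 1.001
```

Run:
```python
from h import *
i,im=snap('wrist','w3.png')
plan([.460,-.284,.082])
print(proj(i,[.459,-.284,.042],True))
```

```text
clock 4.13 pos [ 0.4599 -0.2831  0.0829] ft [ 0.45 -0.08 -0.09] w 1.001
tool x [ 1.4e-03 -8.0e-04 -1.0e+00] y [ 0.3013 -0.9535  0.0012] z [-0.9535 -0.3013 -0.0011]
shift units [0.037 0.037 0.007]
[274.50259552 256.54663839]
```

View pics/w3.png

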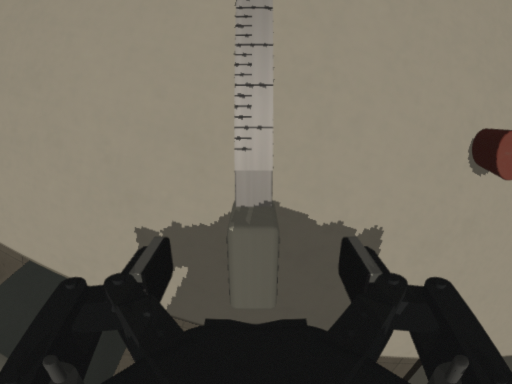

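>>> arm_command([
  [[0.5,0,0,0,0],[1,0,0,0,0],[1,0,0,0,0],[1,0,0,0,0],[1,0,0,0,0],[1,0,0,0,0],[1,0,0,0,0],[1,0,0,0,0],[1,0,0,0,0],[1,0,0,0,0]],
], force=30)

```text
clock: 4.97
position: [0.4594, -0.2827, 0.0817]
ee_rot: [0.699, 0.108, -0.699, 0.108]
ft_force: [-1.8, 1.1, 5.5]
grip_width: 0.252
```

Run:
```python
from h import *
i,im=snap('wrist','w4.png')
plan([.460,-.284,.082])
for p in [(228,254),(307,254)]:print(onz(i,p,.042,True))
```

```text
clock 5.02 pos [ 0.4593 -0.2827  0.0817] ft [-1.69 -0.02  5.1 ] w 0.251
tool x [ 3.e-04 -3.e-04 -1.e+00] y [ 3.014e-01 -9.535e-01  4.000e-04] z [-9.535e-01 -3.014e-01 -2.000e-04]
shift units [-0.011  0.056 -0.01 ]
[ 0.48027461 -0.27593832  0.042     ]
[ 0.44128959 -0.28824243  0.042     ]
```

View pics/w4.png

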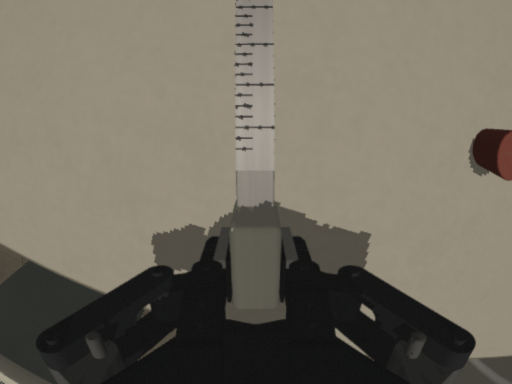

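>>> arm_command([
  [[1,-0.3,0,0,0],[1,-0.6,0,0,0],[1,-0.8,0,0,0],[1,-0.8,0,0,0],[1,-0.8,0,0,0],[1,-0.7,0,0,0],[1,0,0,0,0],[1,0,0,0,0]],
])

```text
clock: 5.68
position: [0.4593, -0.2828, 0.1819]
ee_rot: [0.699, 0.107, -0.698, 0.108]
ft_force: [-0.3, -0.5, -2.7]
grip_width: 0.252
```

Run:
```python
from h import *
i,im=snap('wrist','w5.png')
plan([.44,-.005,.19],[0,1])
z=manip.get_obs()['position'][2]-.0817
for q,dz in [('gauge_tip',0),('gap_floor',None),('stand',None)]:
    for r in manip.pinpoint(q,'wrist')[:1]:
        print(q,r['confidence'],np.round(r['pixel'],1),onz(i,r['pixel'],z if dz==0 else .016,True))
i=manip.camera_info('top'); snap('top','t5.png')
```

```text
clock 5.73 pos [ 0.4588 -0.2825  0.1809] ft [-0.49 -0.86 -2.65] w 0.254
tool x [-5.e-04  1.e-04 -1.e+00] y [ 3.014e-01 -9.535e-01 -3.000e-04] z [-9.535e-01 -3.014e-01  5.000e-04]
shift units [ -0.363 -10.81   -2.627]
turn 17.54
gauge_tip 0.53 [129.9 414.4] [ 0.54456374 -0.35082596  0.09916534]
```

View pics/w5.png

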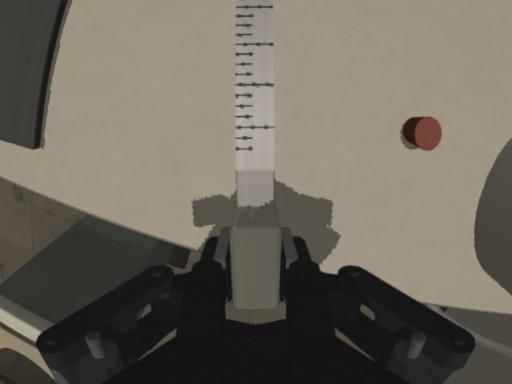

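>>> arm_command([
  [[1,0,-0.5,-0.12,0],[1,0,-0.9,-0.22,0],[1,0,-1,-0.24,0],[1,0,-1,-0.24,0],[1,0,-1,-0.24,0],[1,0,-1,-0.24,0],[1,0,-1,-0.24,0],[1,0,-1,-0.24,0],[1,0,-1,-0.24,0],[1,0,-1,-0.25,0],[1,0,-0.9,-0.22,0],[1,0,-0.5,-0.12,0]],
])

```text
clock: 6.93
position: [0.4391, -0.0022, 0.1811]
ee_rot: [-0.699, -0.109, 0.699, -0.109]
ft_force: [0.5, 0.1, -2.5]
grip_width: 0.255
```

>>> arm_command([
  [[1,0,0,0,3],[1,0,0,0,4],[1,0,0,0,4],[1,0,0,0,4],[1,0,0,0,2.5],[1,0,0,0,0],[1,0,0,0,0]],
])

```text
clock: 7.52
position: [0.4396, -0.005, 0.1811]
ee_rot: [-0.707, -0.001, 0.707, -0.001]
ft_force: [0.0, 0.3, -1.7]
grip_width: 0.256
```

Run:
```python
from h import *
i,im=snap('wrist','w6.png')
plan([.44,-.005,.19],[0,1])
for q in ['gap_floor','stand']:
    for r in manip.pinpoint(q,'wrist')[:2]:
        print(q,r['confidence'],np.round(r['pixel'],1),onz(i,r['pixel'],.016 if q!='stand' else 0,True))
snap('top','t6.png');snap('scene','s6.png')
```

```text
clock 7.57 pos [ 0.4397 -0.0051  0.1812] ft [ 0.03 -0.19 -2.3 ] w 0.254
tool x [-4.e-04 -1.e-04 -1.e+00] y [ 2.9e-03 -1.0e+00  1.0e-04] z [-1.0e+00 -2.9e-03  4.0e-04]
shift units [-0.352 -0.006 -0.012]
turn 0.17
```

View pics/w6.png

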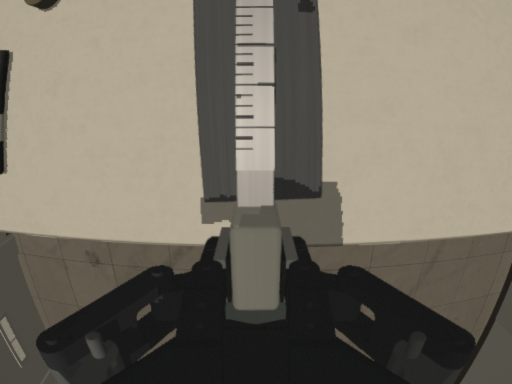

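View pics/s6.png

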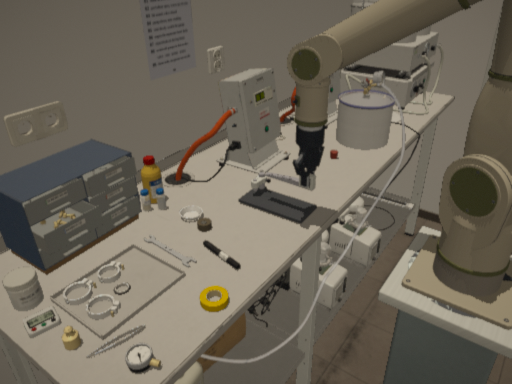

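Run:
```python
from h import *
i=manip.camera_info('wrist')
im=cv2.imread('pics/w6.png'); g=cv2.GaussianBlur(cv2.cvtColor(im,6),(0,0),1).astype(float)
L=[];Rr=[]
for r in range(5,190,5):
    d=np.diff(g[r]); 
    cl=180+np.argmin(d[180:215])+.5; cr=306+np.argmax(d[306:335])+.5
    L.append(onz(i,(r,cl),.016,True)[:2]);Rr.append(onz(i,(r,cr),.016,True)[:2])
for P in (L,Rr):
    P=np.array(P); k=np.polyfit(P[:,0],P[:,1],1); res=P[:,1]-np.polyval(k,P[:,0]); ok=abs(res)<.002; k=np.polyfit(P[ok,0],P[ok,1],1)
    print('slope deg',np.degrees(np.arctan(k[0])),'y at .62,.45',np.polyval(k,[.62,.45]),P[[0,-1]],ok.sum())
for c in (203,325):
  for col in ([212,220,228] if c==203 else [285,295,305]):
    d=np.diff(g[180:215,col]); r=180+np.argmax(d)+.5; print('near end',col,r,onz(i,(r,col),.016,True))
z=.0995
for r in (0,100,200): 
    d=np.diff(g[r]); a=228+np.argmax(d[228:242])+.5; b=266+np.argmin(d[266:282])+.5; print(r,a,b,[onz(i,(r,c),z+.016*(1 if r>170 else .8),True)[:2].round(4) for c in (a,b)])
cv2.imwrite('pics/w6c.png',cv2.resize(im[0:215,180:340],None,fx=2.7,fy=2.7,interpolation=2))
t=cv2.imread('pics/t6.png'); cv2.imwrite('pics/t6c.png',cv2.resize(t[160:260,200:310],None,fx=5,fy=5,interpolation=2))
```

```text
slope deg 2.4174613916092715 y at .62,.45 [0.04519386 0.03801685] [[0.59403279 0.04429074]
 [0.44452677 0.03773116]] 37
slope deg 2.321997074113613 y at .62,.45 [-0.05438961 -0.06128289] [[ 0.59430436 -0.0553399 ]
 [ 0.44482804 -0.06164576]] 37
near end 212 201.5 [0.43007316 0.03028202 0.016     ]
near end 220 201.5 [0.43011887 0.02346105 0.016     ]
near end 228 201.5 [0.43015891 0.01668407 0.016     ]
near end 285 199.5 [ 0.43206059 -0.03115487  0.016     ]
near end 295 198.5 [ 0.432946   -0.03959281  0.016     ]
near end 305 198.5 [ 0.43294105 -0.04813859  0.016     ]
0 235.5 272.5 [array([0.5617, 0.0034]), array([ 0.5617, -0.0138])]
100 234.5 273.5 [array([0.5127, 0.0037]), array([ 0.5127, -0.0144])]
200 236.5 273.5 [array([0.4652, 0.003 ]), array([ 0.4652, -0.0149])]
```

View pics/t6c.png

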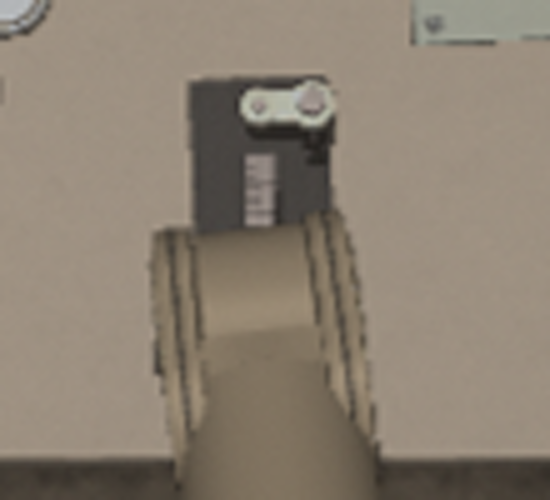

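View pics/w6c.png

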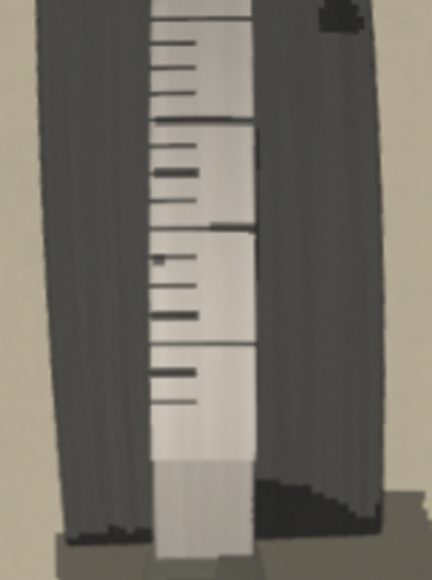

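Run:
```python
from h import *
t=np.radians(2.4)
plan([.4552,-.0115,.104],[-np.sin(t),np.cos(t)])
```

```text
clock 7.77 pos [ 0.4399 -0.0054  0.1813] ft [ 0.74 -0.28 -2.14] w 0.248
tool x [-1.e-04 -1.e-04 -1.e+00] y [ 1.5e-03 -1.0e+00  1.0e-04] z [-1.0e+00 -1.5e-03  1.0e-04]
shift units [ 3.094  0.243 -0.611]
turn -2.31
```

>>> arm_command([
  [[1,0,0.24,-0.6,-2.1],[1,0.3,0,0,0],[1,0.5,0,0,0],[1,0.5,0,0,0],[1,0.5,0,0,0],[1,0.5,0,0,0],[1,0.4,0,0,0],[1,0.3,0,0,0],[1,0,0,0,0],[1,0,0,0,0]],
])

```text
clock: 8.6
position: [0.4549, -0.0114, 0.1063]
ee_rot: [-0.707, -0.013, 0.707, -0.013]
ft_force: [1.2, 0.2, -1.4]
grip_width: 0.256
```

Run:
```python
from h import *
i,im=snap('wrist','w7.png')
t=np.radians(2.4)
plan([.4552,-.0115,.0977],[-np.sin(t),np.cos(t)])
snap('scene','s7.png')
s=cv2.imread('pics/s7.png'); cv2.imwrite('pics/s7c.png',cv2.resize(s[140:240,220:340],None,fx=6,fy=6,interpolation=2))
```

```text
clock 8.65 pos [ 0.4553 -0.0114  0.1068] ft [ 0.17 -0.01 -2.4 ] w 0.249
tool x [ 4.e-04  0.e+00 -1.e+00] y [ 0.0374 -0.9993 -0.    ] z [-9.993e-01 -3.740e-02 -4.000e-04]
shift units [0.362 0.002 0.003]
turn -0.26
```

View pics/w7.png

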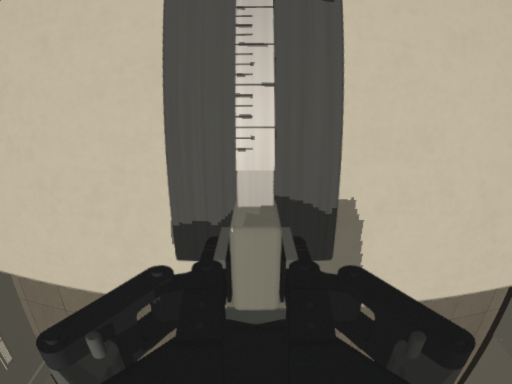

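View pics/s7c.png

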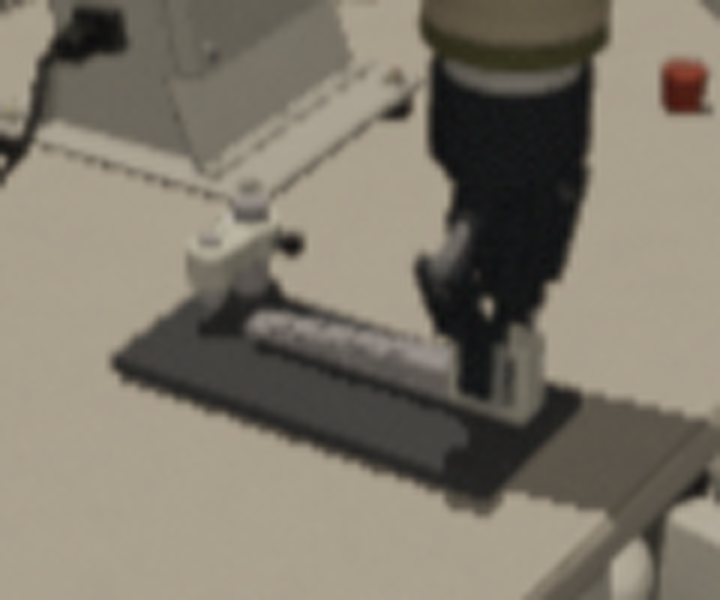

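>>> arm_command([
  [[1,0.2,0,0,-0.2],[1,0.08,0,0,0],[1,0,0,0,0],[1,0,0,0,0]],
])

```text
clock: 9.03
position: [0.455, -0.0115, 0.0993]
ee_rot: [-0.707, -0.014, 0.707, -0.014]
ft_force: [0.3, 0.0, -1.7]
grip_width: 0.254
```

>>> arm_command([
  [[1,0.04,0,0,0],[1,0,0,0,0],[1,0,0,0,0]],
])

```text
clock: 9.28
position: [0.455, -0.0115, 0.0984]
ee_rot: [0.707, 0.014, -0.707, 0.014]
ft_force: [0.1, -0.1, -2.0]
grip_width: 0.253
```

>>> arm_command([
  [[1,0.04,0,0,0],[1,0,0,0,0],[1,0,0,0,0]],
])

```text
clock: 9.53
position: [0.4554, -0.0115, 0.0977]
ee_rot: [0.707, 0.014, -0.707, 0.014]
ft_force: [-0.1, 0.3, 1.1]
grip_width: 0.25
```

>>> arm_command([
  [[1,0,0,-0.1,0],[1,0,0,-0.2,0],[1,0,0,-0.2,0],[1,0,0,-0.1,0],[1,0,0,0,0],[1,0,0,0,0]],
])

```text
clock: 10.03
position: [0.4707, -0.0108, 0.0977]
ee_rot: [0.707, 0.015, -0.707, 0.014]
ft_force: [0.9, -0.5, 4.6]
grip_width: 0.251
```

Run:
```python
from h import *
t=np.radians(2.4)
plan([.6211-.141,-.0046-.0059,.0977],[-np.sin(t),np.cos(t)])
snap('scene','s8.png'); snap('top','t8.png')
s=cv2.imread('pics/s8.png'); a=cv2.resize(s[160:220,230:310],None,fx=7,fy=7,interpolation=2); cv2.imwrite('pics/s8c.png',a)
```

```text
clock 10.03 pos [ 0.4707 -0.0108  0.0977] ft [ 0.88 -0.45  4.57] w 0.251
tool x [ 1.3e-03  2.0e-04 -1.0e+00] y [ 4.090e-02 -9.992e-01 -1.000e-04] z [-0.9992 -0.0409 -0.0013]
shift units [-0.001  0.003 -0.374]
turn -0.06
```

View pics/s8c.png

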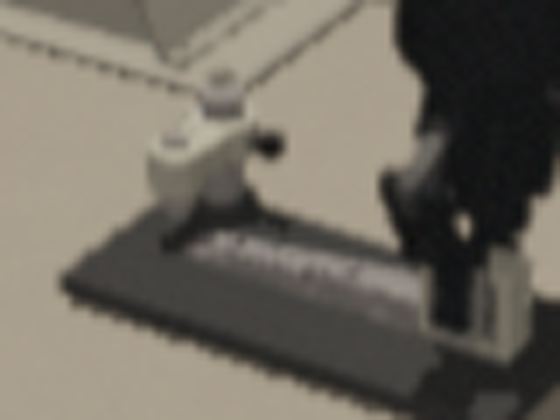

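>>> arm_command([
  [[1,-0.04,0,-0.1,0],[1,0,0,-0.2,0],[1,0,0,-0.2,0],[1,0,0,-0.1,0],[1,0,0,0,0],[1,0,0,0,0]],
])

```text
clock: 10.63
position: [0.4849, -0.0102, 0.0981]
ee_rot: [-0.707, -0.015, 0.707, -0.014]
ft_force: [0.0, 0.5, -2.2]
grip_width: 0.254
```

>>> arm_command([
  [[1,0,0,-0.1,0],[1,0,0,-0.1,0],[1,0,0,0,0],[1,0,0,0,0]],
])

```text
clock: 10.97
position: [0.4901, -0.0101, 0.0984]
ee_rot: [0.707, 0.014, -0.707, 0.014]
ft_force: [0.3, -0.1, -2.5]
grip_width: 0.252
```

Run:
```python
from h import *
F=[]
for k in range(5):
    im=manip.camera('scene'); F.append(manip.get_obs()['ft_force'])
print(np.mean(F,0),np.std(F,0))
t=np.radians(2.4)
plan([.6211-.141,-.0046-.0059,.0977],[-np.sin(t),np.cos(t)])
```

```text
[ 0.10521977 -0.06769058 -2.23771153] [0.54473163 0.42302837 0.50250599]
clock 11.22 pos [ 0.4899 -0.0101  0.0984] ft [ 0.32 -0.91 -1.91] w 0.251
tool x [ 0.e+00 -1.e-04 -1.e+00] y [ 4.090e-02 -9.992e-01  1.000e-04] z [-0.9992 -0.0409 -0.    ]
shift units [ 0.029 -0.     0.394]
turn -0.06
```

>>> arm_command([
  [[1,0.015,0,0,0],[1,0,0,-0.1,0],[1,0,0,-0.1,0],[1,0,0,0,0],[1,0,0,0,0]],
])

```text
clock: 11.63
position: [0.4952, -0.0098, 0.098]
ee_rot: [0.707, 0.014, -0.707, 0.014]
ft_force: [-0.5, 1.1, -1.9]
grip_width: 0.253
```

```bash
cat > f.py <<'E'
from h import *
F=[];P=[]
for k in range(6):
    im=manip.camera('scene'); o=manip.get_obs(); F.append(o['ft_force']);P.append(o['position'])
p=np.mean(P,0); h=np.array([np.cos(np.radians(2.4)),np.sin(np.radians(2.4)),0])
tip=p+.141*h-np.array([.6211,-.0046,p[2]])
print('F',np.mean(F,0).round(2),'pos',p.round(4),'tip past',(tip@h*1000).round(1),'lat',((tip-tip@h*h)[1]*1000).round(1),'clock',o['clock'],'w',o['grip_width'])
E
python3 f.py
```

```text
F [-0.39  0.15 -1.84] pos [ 0.495  -0.0099  0.098 ] tip past 14.8 lat 0.0 clock 11.9333 w 0.25431578506834324
```

>>> arm_command([
  [[1,0.006,0,-0.1,0],[1,0,0,-0.06,0],[1,0,0,0,0],[1,0,0,0,0]],
])

```text
clock: 12.27
position: [0.4991, -0.0097, 0.0979]
ee_rot: [0.707, 0.014, -0.707, 0.014]
ft_force: [0.4, -0.6, -1.7]
grip_width: 0.254
```

```bash
python3 f.py
```

```text
F [ 0.   -0.17 -1.9 ] pos [ 0.499  -0.0097  0.0979] tip past 18.7 lat 0.0 clock 12.5667 w 0.2544671311772254
```

>>> arm_command([
  [[1,0,0,-0.1,0],[1,0,0,-0.06,0],[1,0,0,0,0],[1,0,0,0,0]],
])

```text
clock: 12.9
position: [0.5031, -0.0095, 0.0979]
ee_rot: [0.707, 0.014, -0.707, 0.014]
ft_force: [-0.9, 0.2, -2.0]
grip_width: 0.256
```

```bash
python3 f.py
```

```text
F [ 0.37  0.02 -1.39] pos [ 0.5029 -0.0096  0.0978] tip past 22.7 lat -0.0 clock 13.2 w 0.24737130870338167
```

>>> arm_command([
  [[1,0,0,-0.1,0],[1,0,0,-0.06,0],[1,0,0,0,0],[1,0,0,0,0]],
])

```text
clock: 13.53
position: [0.5071, -0.0094, 0.0979]
ee_rot: [0.707, 0.014, -0.707, 0.014]
ft_force: [-0.6, -0.2, -2.0]
grip_width: 0.253
```

```bash
python3 f.py
```

```text
F [-0.5   0.08 -2.02] pos [ 0.507  -0.0094  0.0979] tip past 26.8 lat 0.0 clock 13.8333 w 0.25422017905046335
```

>>> arm_command([
  [[1,0.008,0,-0.1,0],[1,0,0,-0.06,0],[1,0,0,0,0],[1,0,0,0,0]],
])

```text
clock: 14.17
position: [0.5112, -0.0092, 0.0977]
ee_rot: [0.707, 0.014, -0.707, 0.014]
ft_force: [0.3, -0.1, 0.2]
grip_width: 0.253
```

```bash
python3 f.py
```

```text
F [ 0.26  0.26 -1.33] pos [ 0.511  -0.0092  0.0977] tip past 30.8 lat 0.0 clock 14.4667 w 0.2499503638514334
```

>>> arm_command([
  [[1,0,0,-0.1,0],[1,0,0,-0.06,0],[1,0,0,0,0],[1,0,0,0,0]],
])

```text
clock: 14.8
position: [0.5152, -0.009, 0.0977]
ee_rot: [0.707, 0.014, -0.707, 0.014]
ft_force: [0.4, -0.5, -0.5]
grip_width: 0.257
```

```bash
python3 f.py
```

```text
F [ 0.09  0.03 -0.36] pos [ 0.515  -0.009   0.0977] tip past 34.8 lat -0.0 clock 15.1 w 0.25727441115827604
```

>>> arm_command([
  [[1,0,0,-0.1,0],[1,0,0,-0.06,0],[1,0,0,0,0],[1,0,0,0,0]],
])

```text
clock: 15.43
position: [0.5192, -0.0089, 0.0977]
ee_rot: [0.707, 0.014, -0.707, 0.014]
ft_force: [1.5, -0.0, -0.5]
grip_width: 0.253
```

```bash
python3 f.py
```

```text
F [ 0.26 -0.21  0.01] pos [ 0.519  -0.0089  0.0977] tip past 38.8 lat 0.0 clock 15.7333 w 0.25305107560103196
```

>>> arm_command([
  [[1,0,0,-0.1,0],[1,0,0,-0.06,0],[1,0,0,0,0],[1,0,0,0,0]],
])

```text
clock: 16.07
position: [0.5232, -0.0087, 0.0977]
ee_rot: [0.707, 0.014, -0.707, 0.014]
ft_force: [0.9, -0.0, 1.0]
grip_width: 0.253
```

```bash
python3 f.py
```

```text
F [ 0.36 -0.32  0.61] pos [ 0.523  -0.0087  0.0977] tip past 42.8 lat -0.0 clock 16.3667 w 0.25797048586919397
```

>>> arm_command([
  [[1,0,0,-0.1,0],[1,0,0,-0.06,0],[1,0,0,0,0],[1,0,0,0,0]],
])

```text
clock: 16.7
position: [0.5272, -0.0085, 0.0977]
ee_rot: [0.707, 0.014, -0.707, 0.014]
ft_force: [1.0, 0.5, 0.7]
grip_width: 0.251
```

```bash
python3 f.py
```

```text
F [0.46 0.05 0.74] pos [ 0.527  -0.0085  0.0977] tip past 46.9 lat -0.0 clock 17.0 w 0.2525597381548058
```

>>> arm_command([
  [[1,0,0,-0.06,0],[1,0,0,-0.04,0],[1,0,0,-0.03,0],[1,0,0,-0.02,0]],
])

```text
clock: 17.33
position: [0.5308, -0.0084, 0.0977]
ee_rot: [-0.707, -0.014, 0.707, -0.014]
ft_force: [-0.9, -0.5, 3.2]
grip_width: 0.253
```

>>> arm_command([
  [[1,0,0,-0.03,0]],
])

```text
clock: 17.42
position: [0.5315, -0.0084, 0.0977]
ee_rot: [-0.707, -0.014, 0.707, -0.014]
ft_force: [-0.8, 0.5, 2.8]
grip_width: 0.252
```

>>> arm_command([
  [[1,0,0,-0.03,0]],
])

```text
clock: 17.5
position: [0.5323, -0.0084, 0.0977]
ee_rot: [0.707, 0.014, -0.707, 0.014]
ft_force: [-1.0, 0.7, 3.2]
grip_width: 0.25
```

```bash
python3 f.py
```

```text
F [0.29 0.12 1.96] pos [ 0.5324 -0.0084  0.0977] tip past 52.2 lat -0.0 clock 17.8 w 0.254925392783927
```

>>> arm_command([
  [[1,-0.012,0,-0.03,0],[1,0,0,-0.03,0],[1,0,0,-0.03,0],[1,0,0,-0.03,0]],
])

```text
clock: 18.13
position: [0.5351, -0.0082, 0.0977]
ee_rot: [-0.707, -0.014, 0.707, -0.014]
ft_force: [-0.6, -0.0, -0.3]
grip_width: 0.252
```

>>> arm_command([
  [[1,0,0,-0.03,0]],
])

```text
clock: 18.22
position: [0.5359, -0.0082, 0.0978]
ee_rot: [-0.707, -0.014, 0.707, -0.014]
ft_force: [-0.1, 0.3, -1.6]
grip_width: 0.257
```

>>> arm_command([
  [[1,0,0,-0.03,0]],
])

```text
clock: 18.3
position: [0.5366, -0.0082, 0.0978]
ee_rot: [-0.707, -0.014, 0.707, -0.014]
ft_force: [-0.3, 1.5, -1.9]
grip_width: 0.254
```

```bash
python3 f.py
```

```text
F [-0.05 -0.07 -2.17] pos [ 0.5367 -0.0082  0.0979] tip past 56.5 lat -0.0 clock 18.6 w 0.251028187128385
```

>>> arm_command([
  [[1,0.004,0,-0.03,0],[1,0,0,-0.03,0],[1,0,0,-0.03,0],[1,0,0,-0.03,0]],
])

```text
clock: 18.93
position: [0.5398, -0.008, 0.0979]
ee_rot: [0.707, 0.014, -0.707, 0.014]
ft_force: [0.6, 0.7, -1.7]
grip_width: 0.251
```

>>> arm_command([
  [[1,0,0,-0.03,0]],
])

```text
clock: 19.02
position: [0.5406, -0.008, 0.0979]
ee_rot: [0.707, 0.014, -0.707, 0.014]
ft_force: [0.4, -0.2, -1.1]
grip_width: 0.257
```

>>> arm_command([
  [[1,0,0,-0.03,0]],
])

```text
clock: 19.1
position: [0.5413, -0.008, 0.0979]
ee_rot: [0.707, 0.014, -0.707, 0.014]
ft_force: [0.9, -0.1, -1.6]
grip_width: 0.256
```

```bash
python3 - <<'E'
from h import *
i,im=snap('scene','s9.png'); snap('top','t9.png')
cv2.imwrite('pics/s9c.png',cv2.resize(cv2.imread('pics/s9.png')[160:220,230:310],None,fx=8,fy=8,interpolation=2))
E
python3 f.py
```

```text
F [ 0.1   0.08 -1.91] pos [ 0.5412 -0.008   0.0979] tip past 61.0 lat -0.1 clock 19.5 w 0.25413274778830575
```

View pics/s9c.png

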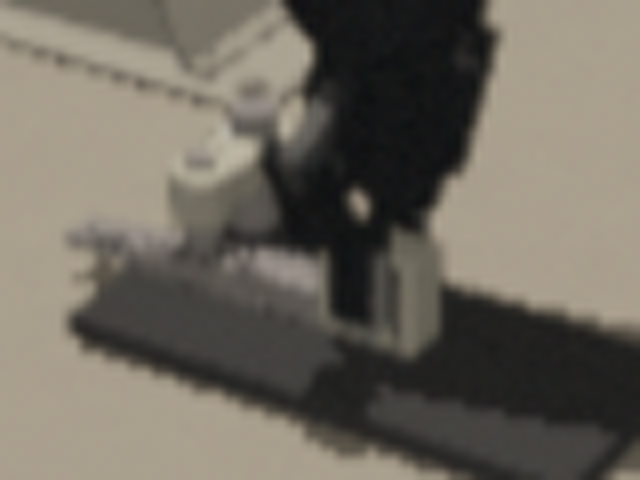

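>>> arm_command([
  [[1,0.004,0,-0.03,0],[1,0,0,-0.03,0],[1,0,0,-0.03,0],[1,0,0,-0.03,0]],
])

```text
clock: 19.83
position: [0.5443, -0.0079, 0.0978]
ee_rot: [0.707, 0.014, -0.707, 0.014]
ft_force: [-0.6, -0.3, -2.7]
grip_width: 0.254
```

>>> arm_command([
  [[1,0,0,-0.03,0]],
])

```text
clock: 19.92
position: [0.5451, -0.0078, 0.0978]
ee_rot: [0.707, 0.014, -0.707, 0.014]
ft_force: [-0.1, -0.8, -2.8]
grip_width: 0.252
```

>>> arm_command([
  [[1,0,0,-0.03,0]],
])

```text
clock: 20.0
position: [0.5458, -0.0078, 0.0978]
ee_rot: [0.707, 0.014, -0.707, 0.014]
ft_force: [0.0, 0.6, -1.7]
grip_width: 0.254
```

```bash
python3 f.py
```

```text
F [-0.3   0.27 -1.91] pos [ 0.5458 -0.0078  0.0978] tip past 65.6 lat -0.0 clock 20.3 w 0.2534496844744879
```

>>> arm_command([
  [[1,0,0,-0.03,0],[1,0,0,-0.03,0]],
])

```text
clock: 20.47
position: [0.5472, -0.0078, 0.0978]
ee_rot: [0.707, 0.014, -0.707, 0.014]
ft_force: [-0.8, 0.1, -1.5]
grip_width: 0.255
```

>>> arm_command([
  [[1,0,0,-0.03,0]],
])

```text
clock: 20.55
position: [0.548, -0.0077, 0.0978]
ee_rot: [0.707, 0.014, -0.707, 0.014]
ft_force: [-0.5, 0.4, -1.5]
grip_width: 0.256
```

>>> arm_command([
  [[1,0,0,-0.03,0]],
])

```text
clock: 20.63
position: [0.5488, -0.0077, 0.0978]
ee_rot: [0.707, 0.014, -0.707, 0.014]
ft_force: [-0.2, 0.3, -2.0]
grip_width: 0.253
```

```bash
python3 f.py
```

```text
F [-0.09  0.02 -1.98] pos [ 0.5488 -0.0077  0.0978] tip past 68.6 lat -0.0 clock 20.9333 w 0.2541932789481252
```

>>> arm_command([
  [[1,0.006,0,-0.03,0],[1,0,0,-0.03,0],[1,0,0,-0.03,0]],
])

```text
clock: 21.18
position: [0.5511, -0.0076, 0.0977]
ee_rot: [0.707, 0.014, -0.707, 0.014]
ft_force: [-0.4, 0.1, -0.0]
grip_width: 0.259
```

>>> arm_command([
  [[1,0,0,-0.03,0]],
])

```text
clock: 21.27
position: [0.5519, -0.0076, 0.0977]
ee_rot: [0.707, 0.014, -0.707, 0.014]
ft_force: [-0.4, 0.1, -0.0]
grip_width: 0.253
```

```bash
python3 f.py
```

```text
F [ 0.35 -0.01  0.19] pos [ 0.5519 -0.0076  0.0977] tip past 71.7 lat -0.1 clock 21.5667 w 0.2501896254721088
```

>>> arm_command([
  [[1,0,0,-0.03,0],[1,0,0,-0.03,0],[1,0,0,-0.03,0]],
])

```text
clock: 21.82
position: [0.554, -0.0075, 0.0977]
ee_rot: [-0.707, -0.014, 0.707, -0.015]
ft_force: [-2.7, 0.3, 1.8]
grip_width: 0.256
```

>>> arm_command([
  [[1,0,0,-0.03,0]],
])

```text
clock: 21.9
position: [0.5547, -0.0075, 0.0977]
ee_rot: [-0.707, -0.014, 0.707, -0.014]
ft_force: [-2.1, 0.6, 4.4]
grip_width: 0.254
```

```bash
python3 f.py
```

```text
F [-0.84 -0.31  2.6 ] pos [ 0.5548 -0.0074  0.0977] tip past 74.7 lat -0.1 clock 22.2 w 0.25253418147575224
```

>>> arm_command([
  [[1,-0.008,0,-0.03,0],[1,0,0,-0.03,0]],
])

```text
clock: 22.37
position: [0.556, -0.0074, 0.0978]
ee_rot: [-0.707, -0.014, 0.707, -0.015]
ft_force: [-2.8, 0.4, 2.4]
grip_width: 0.255
```

>>> arm_command([
  [[1,0,0,-0.02,0]],
])

```text
clock: 22.45
position: [0.5565, -0.0074, 0.0977]
ee_rot: [-0.707, -0.014, 0.707, -0.014]
ft_force: [-2.2, 1.5, 2.8]
grip_width: 0.252
```

```bash
python3 f.py
```

```text
F [-1.6   0.04  1.24] pos [ 0.5566 -0.0074  0.0977] tip past 76.5 lat -0.1 clock 22.75 w 0.2560415023759864
```

>>> arm_command([
  [[1,-0.006,0,-0.02,0],[1,0,0,-0.02,0],[1,0,0,-0.02,0]],
])

```text
clock: 23.0
position: [0.558, -0.0073, 0.0978]
ee_rot: [-0.707, -0.014, 0.707, -0.014]
ft_force: [-1.7, 0.6, 0.0]
grip_width: 0.258
```

>>> arm_command([
  [[1,0,0,-0.02,0]],
])

```text
clock: 23.08
position: [0.5585, -0.0073, 0.0978]
ee_rot: [-0.707, -0.014, 0.707, -0.014]
ft_force: [-2.4, -0.4, -0.2]
grip_width: 0.252
```

```bash
python3 f.py
```

```text
F [-1.19 -0.51 -2.76] pos [ 0.5586 -0.0073  0.0978] tip past 78.4 lat -0.1 clock 23.3833 w 0.24771844922948452
```

>>> arm_command([
  [[1,0.003,0,-0.02,0],[1,0,0,-0.02,0]],
])

```text
clock: 23.55
position: [0.5595, -0.0073, 0.0978]
ee_rot: [-0.707, -0.014, 0.707, -0.014]
ft_force: [-2.8, 0.3, -2.6]
grip_width: 0.257
```

>>> arm_command([
  [[1,0,0,-0.02,0]],
])

```text
clock: 23.63
position: [0.56, -0.0072, 0.0978]
ee_rot: [-0.707, -0.014, 0.707, -0.014]
ft_force: [-3.6, -0.2, -2.2]
grip_width: 0.25
```

>>> arm_command([
  [[1,0,0,-0.02,0]],
])

```text
clock: 23.72
position: [0.5605, -0.0072, 0.0978]
ee_rot: [-0.707, -0.014, 0.707, -0.014]
ft_force: [-3.7, -0.8, -2.5]
grip_width: 0.25
```

```bash
python3 f.py
```

```text
F [-2.05 -0.03 -3.87] pos [ 0.5607 -0.0072  0.0978] tip past 80.5 lat -0.1 clock 24.0167 w 0.2544132921008787
```

>>> arm_command([
  [[1,0.006,0,0,0],[1,0,0,0,0],[0.7,0,0,0,0],[0.6,0,0,0,0],[0.5,0,0,0,0],[0.45,0,0,0,0],[0.45,0,0,0,0],[0.45,0,0,0,0],[0.45,0,0,0,0]],
])

```text
clock: 24.77
position: [0.5608, -0.0072, 0.0978]
ee_rot: [0.707, 0.014, -0.707, 0.014]
ft_force: [-0.0, 0.2, 0.4]
grip_width: 0.55
```

```bash
python3 f.py
python3 - <<'E'
from h import *
snap('wrist','w10.png')
E
```

```text
F [ 0.2   0.03 -0.04] pos [ 0.5607 -0.0072  0.0978] tip past 80.6 lat -0.1 clock 25.0667 w 0.5448592764214821
```

View pics/w10.png

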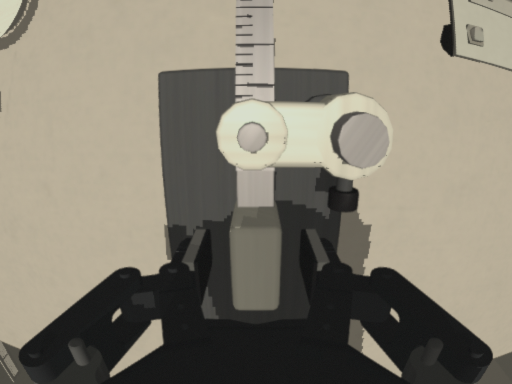

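>>> arm_command([
  [[0.45,-0.2,0,0,0],[0.45,-0.4,0,0,0],[0.45,-0.6,0,0,0],[0.45,-0.8,0,0,0],[0.45,-0.8,0,0,0],[0.45,-0.8,0,0,0],[0.45,-0.8,0,0,0],[0.45,-0.8,0,0,0],[0.45,-0.6,0,0,0],[0.45,0,0,0,0],[0.45,0,0,0,0]],
])

```text
clock: 26.03
position: [0.5611, -0.0071, 0.2443]
ee_rot: [0.708, 0.014, -0.706, 0.015]
ft_force: [-0.1, -0.5, -0.7]
grip_width: 0.547
```

Run:
```python
from h import *
i,_=snap('wrist','w11.png'); snap('scene','s11.png')
a=cv2.imread('pics/s11.png'); b=cv2.imread('pics/w11.png')
cv2.imwrite('pics/s11c.png',cv2.resize(a[150:230,220:320],None,fx=7,fy=7,interpolation=2))
o=manip.get_obs();print(o['clock'],o['position'],o['ft_force'])
for r in manip.pinpoint('gauge_tip','wrist')[:1]: print(r['pixel'],r['confidence'],onz(i,r['pixel'],.016,True))
```

```text
26.1333 [ 0.56034153 -0.00724123  0.24241124] [ 0.18578621  0.41327495 -0.51679501]
[37.6, 254.7] 0.82 [ 0.69967436 -0.00146731  0.016     ]
```

View pics/w11.png

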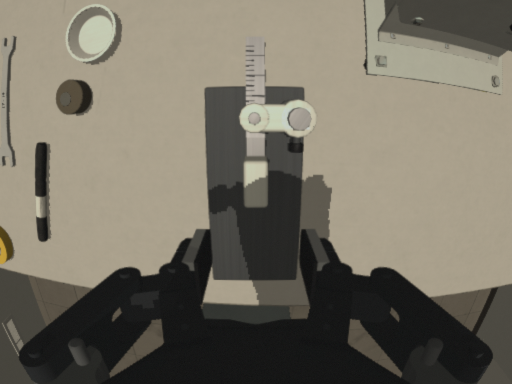

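View pics/s11c.png

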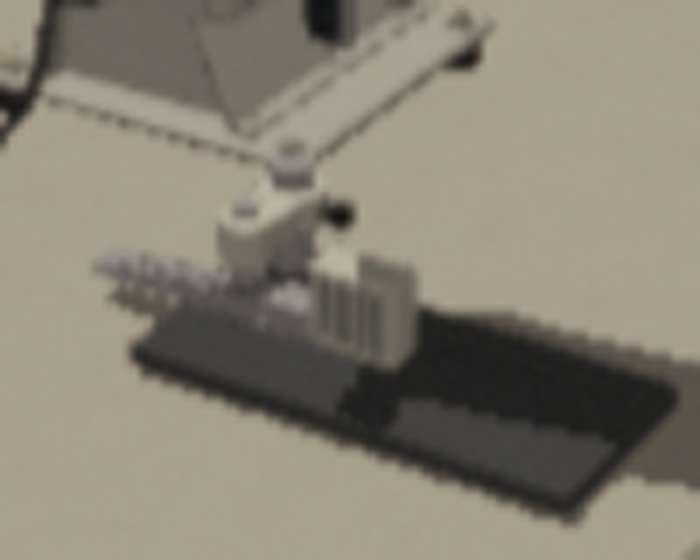

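View pics/s11.png

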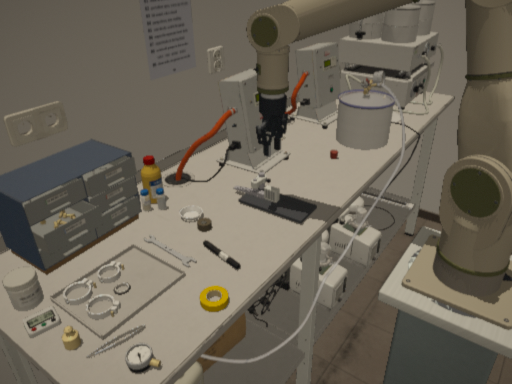

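```bash
python3 -c "
from workcell import manip
print(manip.hand_in())"
```

```text
the job is handed in; nothing more can be done
None
```

I gripped the taper gauge by its handle block, set it on the stand's base plate and slid it straight in under the plunger. I stopped when the drag was about 3–3.7 N, then let go, raised the gripper clear and handed the job in at about 26 s.

- **Contact and stop:** I first felt the plunger with the tip about 73 mm past its axis. I stopped at about 80 mm by the arm's position. That matches a gap of roughly 12.5–13 mm.
- **Checks after release:** The pictures show the gauge lying flat and centred under the plunger, with the gripper well clear. The wrist force was back to about 0. I saw no bystander moved.
- **What disagreed:** The camera put the tip at 78.6 mm instead of 80 mm, which is within the calibration error. The force readings vary by about 0.5 N, and dropped to about 2 N when the arm held still at the stop. The 3–3.7 N is from the last readings while it was still sliding.
- **Slight lift before release:** The vertical force suggested the handle was being held up by a fraction of a millimetre. I lowered it about 0.15 mm before opening the fingers.
- **Not measured:** I did not measure the plunger's lift directly. It is inferred from the drag.

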